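# Gauge a printing block and show it to the inspection camera

## Task

Check the printing block with the half-round top: take it out of the rack, lower it upright into the slot of the metal gauge until it stands on the slot's floor, and lift it out again. Then hold it still in the air in front of the inspection camera, upright (round top up), its carved dark face squarely to the lens, its middle straight above the ring mark on the camera's base and level with the lens. Finish while holding it there in the gripper; leave the other two blocks and the ink bottles where they are.

Things in the scene. Friction and masses are not known exactly. Their poses are not given: they have to be found in the camera images.
- arch_block_mid (a point): Centre of the round-topped wooden block: 23 mm thick (x), 50 wide (y), 67 high (z, up), about 60 g. Sides straight for the lower 42 mm, then a half-round of 25 mm radius. Point 33.5 mm above its underside. Dark carved face (sun over waves) at its -x, back plain wood. Stands in any of the rack's slots, carved face to the rack's -x. Held by its y sides, both faces and all slot cheeks stay clear.
- low_block_mid (a point): Centre of a bystander block with a flat top: 23 x 50 mm, 55 mm high, this point 27.5 mm above its underside; same axes; stands in another slot of the rack.
- tall_block_mid (a point): Centre of a bystander block with a flat top: 23 x 50 mm, 75 mm high, this point 37.5 mm above its underside; same axes; stands in another slot of the rack.
- block_rack: Wooden rack, fixed, 158 mm (x) by 42 mm (y), origin at the centre of its underside on the table. Three slots at x = -54, 0, +54 mm, running along y, 26 mm wide, floor 10 mm above the table, cheeks 6 mm thick reaching 24 mm above the table. A 50 mm wide block overhangs the rack by 4 mm at either side.
- slot_gauge: Metal gauge, fixed: dark base 110 mm (x) by 42 mm (y), 10 mm thick, origin at the centre of its underside on the table. Two aluminium cheeks form a slot at x = 0 along y, open at both ends, 27 mm wide, floor 10 mm above the table, straight to 27 mm, then flared to about 38 mm wide at 35 mm above the table. The block goes in with its faces to the gauge's x, either way round.
- camera_stand: Inspection camera on a stand, fixed: grey base plate 230 mm (x) by 80 mm (y), 8 mm thick, origin at the centre of its underside on the table. The housing (45 x 70 x 56 mm, top 168 mm above the table) stands on a post at x = +80 mm; its lens looks level along the stand's -x. A black ring mark (18 mm radius, with a cross) lies on the base at x = -75 mm.
- lens (a point): Centre of the lens's front glass, 140 mm above the table, 35 mm to +x of the stand's origin; axes as the stand's: the camera looks along -x.
- focus (a point): Point in the air straight above the ring mark, level with the lens (140 mm above the table), 110 mm ahead of the lens: where the middle of the block must be held. Axes as the stand's. Carved face to the lens means that the block's -x points along the stand's +x.
- round_ink: Bystander: round ink bottle, 43 mm across, 60 mm high, standing; origin at the centre of its underside.
- square_ink: Bystander: square ink bottle, 44 mm wide, 57 mm high, standing; origin at the centre of its underside.
There are look-alikes about, which are no part of the job. What is shaped like the part that bears arch_block_mid but green is not meant.

How it is judged:
On the way:
1. the round-topped block stands upright on the floor of the gauge's slot (z of arch_block_mid in the frame of slot_gauge between 0.04 and 0.0475 m and x of arch_block_mid in the frame of slot_gauge between -0.004 and 0.004 m and y of arch_block_mid in the frame of slot_gauge between -0.025 and 0.025 m and angle between arch_block_mid's own z axis and vertical below 0.1 rad and angle between the x axis of arch_block_mid and the x axis of slot_gauge, either way round below 0.15 rad), for 0.1 s.
At the end, for the whole second after the job is handed in: The block is held still in the gripper, touching nothing else of the stand: its centre within 15 mm of the focus point along each of the stand's axes, upright within 10 degrees, carved face toward the lens and square to it within 10 degrees (x of arch_block_mid in the frame of focus between -0.015 and 0.015 m and y of arch_block_mid in the frame of focus between -0.015 and 0.015 m and z of arch_block_mid in the frame of focus between -0.015 and 0.015 m and angle between arch_block_mid's own z axis and vertical below 0.17 rad and angle between the x axis of arch_block_mid and the x axis of focus, either way round below 0.17 rad and x of lens in the frame of arch_block_mid below -0.05 m and contact force between arch_block and the fingers above 1 N and contact force between arch_block and camera_stand below 0.05 N and linear speed of arch_block below 0.03 m/s); the arm keeps its last pose, push and grip.
It fails at once if another block or an ink bottle is moved by more than 15 mm (distance of any of low_block_mid, tall_block_mid, round_ink, square_ink from where it was at the start of the episode above 0.015 m).
It also fails if it takes over 48 s, if anything falls off the work surface, if the arm or the gripper's body presses on something with over 40 N, if the wrist force passes 120 N, or if a joint passes its speed limit or range.

## Robot

A 6-joint arm with a two-finger parallel gripper is mounted at the origin on a cart in front of the work surface, level with it; the furniture and walls round the work are solid. World frame = base frame: x ahead of the robot, y to its left, z up, the work surface at z = 0. Lengths are in m, angles in rad, forces in N, time in s.
With the tool pointing down it reaches from about 0.3 to 0.775 m from the base axis. Payload 14.6 kg.
Tool frame: the origin (TCP) lies between the finger pads; the fingertips stand 22 mm ahead of it and the grasp point (between the pads) lies 3 mm ahead of it (bot.finger_overhang is the z of the fingertips in the tool frame, in m); z points along the fingers, y is the direction in which the jaws open and shut (so a half turn about z gives the same grasp; the last joint's range is limited). The gripper opens to 94 mm and grips with 3 to 60 N. Pads are 16 mm wide; open, the fingers measure 119 mm over their backs; the gripper's body (75 mm by 177 mm) begins 78 mm behind the grasp point.
Start: joints at [1.247, 0.3, 1.521, -0, 1.321, -0.067], TCP at [0.14, 0.532, 0.227] pointing down, gripper open.
Joint ranges: [-3.03, 3.03], [-0.79, 2.21], [0.23, 2.52], [-1.04, 4.18], [0, 3.07], [-2.55, 2.55]. Speed limits (rad/s): [2.22, 2.22, 2.57, 3.14, 3.14, 3.14].

## Interface

Orientations are given as [roll, pitch, yaw] about the fixed x, y, z axes, in that order (R = Rz(yaw) Ry(pitch) Rx(roll)).
In Python, from plant import bot, eyes, nets gives the robot as it stands.
- The arm moves only by the tool servo_tool, never from a script. Its argument "plan" is one flat list of numbers, 7 for each row, row after row: the shift along the tool's x, y, z each as a share of 200 mm, from -1 to 1, then the turn, a rotation vector about the tool's x, y, z each as a share of 180 degrees, from -1 to 1, then the closure, from -1 (fully open) to 1 (shut). In form: [tx, ty, tz, wx, wy, wz, jaw, tx, ty, tz, wx, wy, wz, jaw, ...]. A call has exactly 5 rows; each row shifts and turns the pose as measured when the row begins, along the tool's axes as they then stand; what a row does not reach is not made up. A row lasts 1/8 s, in which the tool goes at most 62.5 mm and 10.7 degrees, less where a joint would pass 70% of its speed; a pose out of reach is approached as far as the arm can. A call with a number of a shift or a turn outside -1 to 1 is refused whole. A call with a gripper value outside its range is refused whole. The fingers move at their own pace and stop on an object; "force" is the grip in N (left out, the last holds). Time passes only in rows, so rows that do not move let the fingers close, or fill a call up. It gives the time, the measured TCP pose, the force and the opening at its end, in the units of the state.
- bot.sense(): the state, without advancing time (a new reading comes with each control period).
- eyes.camera(name): name is "scene" or "top" or "wrist"; returns a dict with "frame" (420x560x3 uint8, red, green, blue), "fx", "fy", "cx", "cy" (pixels), "cam_to_world" (4x4, takes a point from camera to world coordinates). Camera axes: x right, y down, z forward; pixel columns grow to the right and rows downward; lengths in m; the calibration is good to about 2 mm. A picture is of the moment at which its call begins. There is no depth.
- bot.job_done(): hands the job in, once; it reports no verdict.
Trained networks look in a picture, given as the dict that the camera call returned (one of the last four; its "shot" number tells which), for a name from the list of things; names that differ only in an ending like _2 or _b are one class to them, and where a whole thing is asked for, a point or a joint stands for the part that bears it (a point fixed in the world has none). Each returns a list of dicts, best first, with "p" (0 to 1); they miss things now and then, are a little off and sometimes report something else, mostly with a low value. They report only what shows in the picture. A call takes as long as a camera call. They do not tell look-alikes from the thing itself.
- nets.recognise(picture, thing): "rect" ([centre column, centre row, width, height] in pixels, round what is visible of it).
- nets.cut_out(picture, thing): "pixels" (420x560 bool, what is visible of it) and "rect" ([centre column, centre row, width, height] in pixels, round what is visible of it).
- nets.landmark_of(picture, thing): "pixel" ([row, column] in pixels: a listed point, or the origin of a listed thing).
The state is a dict: "time": time; "joint_pos": joint angles; "joint_vel": joint speeds; "effort": joint torques, N m; "ee_pos": TCP position; "ee_rot": TCP orientation; "force": force on the tool from outside, world axes, zero at the start; "moment": the same for the moment, N m; "opening": finger opening in m.
Only numpy, scipy, OpenCV 4.12 (cv2) and the standard library are available. Lean on these libraries where they do the work, as an engineer would, in place of code of your own. Each camera call takes 0.05 s, during which the arm holds its last target. There are 200 camera calls.

## Working session

There is one attempt and no reset: what is moved stays moved. The work goes in short steps, Python scripts to look and compute and a tool call to move; the robot and the scene stay as the last step left them, time stands still between calls to the robot, and variables do not carry over. Pictures are saved under pics/ and viewed, about 8 in all and at most 12, crops included, and the job is handed in when it is done.

Besides the shell and the picture viewer there is one more tool, called after "Request:" as name(argument=value, ...), one argument or row to a line, values as JSON. servo_tool: Moves the arm, as the interface text tells. Its arguments: {"type":"object","properties":{"plan":{"type":"array","items":{"type":"number"}},"force":{"type":"number"}},"required":["plan"]}

```bash
ls; mkdir -p pics
python3 - <<'E'
from plant import bot,eyes,nets
import cv2,numpy as np
s=bot.sense();print({k:np.round(v,3).tolist() for k,v in s.items()})
ps={n:eyes.camera(n) for n in("scene","top")}
for n,p in ps.items():
    print(n,p['fx'],p['fy'],p['cx'],p['cy'],np.round(p['cam_to_world'],4).tolist())
    cv2.imwrite(f'pics/{n}0.png',p['frame'][:,:,::-1])
    for t in["arch_block_mid","low_block_mid","tall_block_mid","block_rack","slot_gauge","camera_stand","lens","focus","round_ink","square_ink"]:
        print(n,t,[(np.round(d['pixel'],1).tolist(),round(float(d['p']),2)) for d in nets.landmark_of(p,t)])
E
```

```text
pics
{'time': 0.0, 'joint_pos': [1.247, 0.3, 1.522, -0.0, 1.321, -0.067], 'joint_vel': [-0.0, -0.001, 0.001, 0.0, -0.001, -0.001], 'effort': [-0.0, -53.179, -35.275, 0.071, 0.024, -0.0], 'ee_pos': [0.14, 0.532, 0.227], 'ee_rot': [-3.14, -0.0, 2.885], 'force': [-0.045, -0.003, -0.042], 'moment': [0.015, 0.004, 0.013], 'opening': 0.094}
scene 435.6078701945467 435.6078701945467 277.7043359885026 211.97852755701965 [[0.7548, -0.3081, 0.5791, 0.0314], [-0.6557, -0.3279, 0.6802, -0.6999], [-0.0197, -0.8931, -0.4495, 0.56], [0.0, 0.0, 0.0, 1.0]]
scene arch_block_mid [([211.4, 216.5], 0.75), ([207.2, 184.3], 0.55)]
scene low_block_mid []
scene tall_block_mid [([228.9, 189.1], 0.94)]
scene block_rack [([237.5, 204.5], 0.78)]
scene slot_gauge [([267.7, 249.0], 0.84)]
scene camera_stand [([328.3, 336.6], 0.64)]
scene lens [([271.4, 358.4], 0.63), ([270.5, 249.6], 0.4)]
scene focus [([240.3, 306.8], 0.63)]
scene round_ink [([241.3, 308.0], 0.89)]
scene square_ink [([295.2, 398.5], 0.76), ([229.8, 189.9], 0.65)]
top 460.8854787036551 460.8854787036551 274.7897492814852 212.9647342193247 [[0.0118, -0.9805, 0.1962, 0.3925], [-0.9998, -0.0141, -0.0104, -0.0255], [0.0129, -0.196, -0.9805, 1.0746], [0.0, 0.0, 0.0, 1.0]]
top arch_block_mid [([222.4, 180.8], 0.85), ([231.0, 129.6], 0.85)]
top low_block_mid [([244.9, 184.9], 0.64)]
top tall_block_mid [([268.9, 188.3], 0.94), ([251.2, 271.5], 0.16)]
top block_rack [([248.2, 188.5], 0.83), ([177.3, 276.1], 0.68), ([221.8, 180.0], 0.15)]
top slot_gauge [([249.6, 268.1], 0.83)]
top camera_stand [([252.6, 381.2], 0.61)]
top lens [([243.2, 416.6], 0.93), ([252.1, 362.6], 0.68)]
top focus [([252.8, 362.3], 0.91)]
top round_ink [([177.8, 275.1], 0.89)]
top square_ink [([178.1, 383.1], 0.73), ([178.5, 274.3], 0.32)]
```

Run:
```python
import cv2,numpy as np
a=cv2.imread('pics/scene0.png');b=cv2.imread('pics/top0.png')
a=cv2.resize(a[150:370,130:500],None,fx=2.1,fy=2.1,interpolation=cv2.INTER_CUBIC)
b=cv2.resize(b[140:330,90:460],None,fx=2.1,fy=2.1,interpolation=cv2.INTER_CUBIC)
cv2.imwrite('pics/a1.png',a);cv2.imwrite('pics/b1.png',b)
```

```text
(no output)
```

View pics/a1.png

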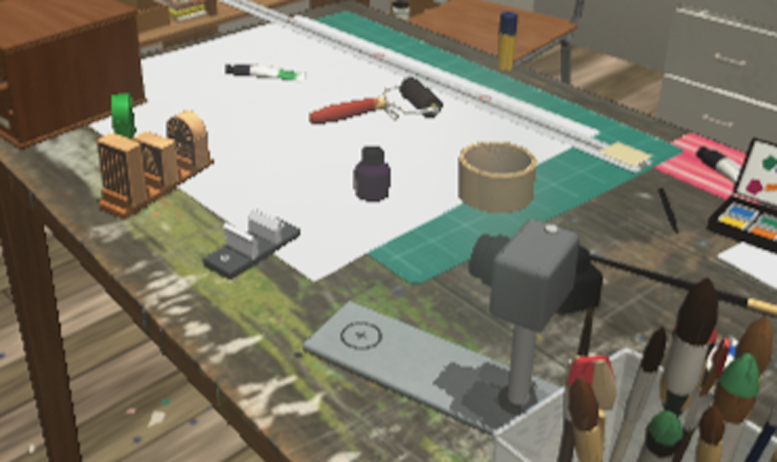

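View pics/b1.png

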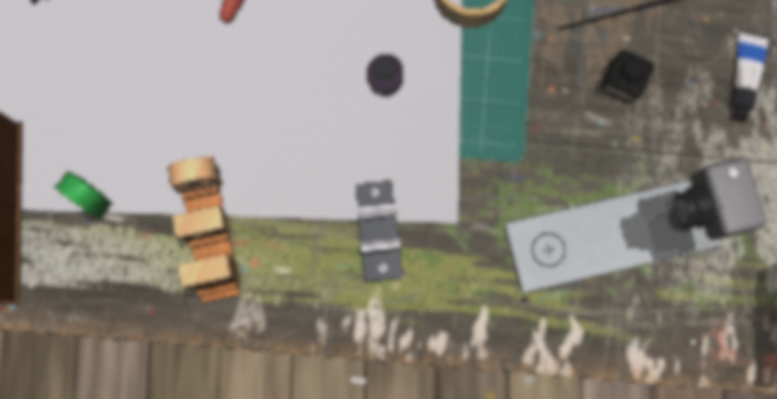

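The scene crop (2.1x) shows two round-topped pieces. The wooden one is at crop (188,140), full image (219,217), in the rack's far slot. The green one is at crop (122,117), full image (188,206), standing behind the rack. The wooden one fits because it is wood with a carved dark sun and stands in the rack. The carved faces point towards the robot, roughly world -x. The top crop agrees: wooden block at (194,172), green at (82,193). Next I fit poses from the silhouettes.

```bash
cat > h.py <<'E'
import numpy as np,cv2
from scipy.optimize import minimize
from plant import bot,eyes,nets
def box(x0,x1,y0,y1,z0,z1): return np.array([[x,y,z] for x in(x0,x1) for y in(y0,y1) for z in(z0,z1)],float)/1000
arch=np.vstack([box(-11.5,11.5,-25,25,-33.5,8.5)]+[[[x/1000,.025*np.cos(a),.0085+.025*np.sin(a)] for a in np.linspace(0,np.pi,13)] for x in(-11.5,11.5)])
arch0=arch+[0,0,.0435]
M={'block_rack':[box(-79,79,-21,21,0,10)]+[box(s+d-3,s+d+3,-21,21,10,24) for s in(-54,0,54) for d in(-16,16)],
 'slot_gauge':[box(-55,55,-21,21,0,10)]+[box(a,b,-21,21,10,35) for a,b in((-22,-16),(16,22))],
 'camera_stand':[box(-115,115,-40,40,0,8),box(57.5,102.5,-35,35,112,168),box(72,88,-8,8,8,120)]}
def proj(p,P):
    T=np.linalg.inv(p['cam_to_world']);c=P@T[:3,:3].T+T[:3,3]
    return np.c_[p['fx']*c[:,0]/c[:,2]+p['cx'],p['fy']*c[:,1]/c[:,2]+p['cy']]
def W(q,P):
    c,s=np.cos(q[2]),np.sin(q[2]);return P@np.array([[c,-s,0],[s,c,0],[0,0,1]]).T+[q[0],q[1],q[3] if len(q)>3 else 0]
def ray(p,px,z):
    d=p['cam_to_world'][:3,:3]@[(px[0]-p['cx'])/p['fx'],(px[1]-p['cy'])/p['fy'],1];o=p['cam_to_world'][:3,3]
    return o+d*(z-o[2])/d[2]
def sil(p,q,parts):
    m=np.zeros((420*4,560*4),np.uint8)
    for P in parts: cv2.fillConvexPoly(m,cv2.convexHull(np.round((proj(p,W(q,P))+.5)*4).astype(np.int32)),1)
    return cv2.resize(m.astype(np.float32),(560,420),interpolation=cv2.INTER_AREA)
def fit(obs,parts,q0):
    f=lambda q:sum(1-np.minimum(sil(p,q,parts),m).sum()/np.maximum(sil(p,q,parts),m).sum() for p,m in obs)
    return min((minimize(f,[q0[0],q0[1],q0[2]+d,*q0[3:]],method='Nelder-Mead',options=dict(initial_simplex=np.array([[q0[0],q0[1],q0[2]+d],[q0[0]+.01,q0[1],q0[2]+d],[q0[0],q0[1]+.01,q0[2]+d],[q0[0],q0[1],q0[2]+d+.15]]),xatol=1e-4,fatol=1e-4)) for d in(0,-.15,.15)),key=lambda r:r.fun)
E
cat > m.py <<'E'
from h import *
ps=[eyes.camera(n) for n in("scene","top")];t=ps[1]
for n,px,z,y in(('block_rack',(188.5,248.2),0,.14),('slot_gauge',(268.1,249.6),0,.08),('camera_stand',(381.2,252.6),0,-1.8)):
    parts=M[n]; q0=[*ray(t,px,z)[:2],y]
    obs=[]
    for p in ps:
        d=nets.cut_out(p,n)
        print(n,[(round(float(e['p']),2),np.round(e['rect']).tolist(),int(e['pixels'].sum())) for e in d])
        if d:obs.append((p,d[0]['pixels'].astype(np.float32)))
    for o in(obs,obs[:1],obs[1:]):
        if o: r=fit(o,parts,q0);print('  ',np.round(q0,3),np.round(r.x,4),round(r.fun,3))
for i,p in enumerate(ps):
    for e in nets.cut_out(p,'arch_block_mid'): print(i,'arch',round(float(e['p']),2),np.round(e['rect']),e['pixels'].sum())
print('arch top px',ray(t,(180.8,222.4),.0435))
for px in((129.6,231),(275.1,177.8),(383.1,178.1)):print(ray(t,px,0))
print('ring',ray(t,(362.3,252.8),.14),ray(t,(416.6,243.2),.14))
E
python3 m.py
```

```text
block_rack [(0.92, [204.0, 241.0, 60.0, 30.0], 340)]
block_rack [(0.95, [190.0, 255.0, 25.0, 55.0], 466), (0.22, [393.0, 249.0, 121.0, 63.0], 4305)]
   [0.521 0.164 0.14 ] [0.5197 0.1633 0.2233] 1.253
   [0.521 0.164 0.14 ] [0.5189 0.165  0.2448] 0.603
   [0.521 0.164 0.14 ] [0.52   0.1633 0.2381] 0.646
slot_gauge [(0.69, [250.0, 265.0, 48.0, 31.0], 711)]
slot_gauge [(0.81, [270.0, 250.0, 25.0, 47.0], 819)]
   [ 0.52  -0.022  0.08 ] [ 0.521  -0.0249  0.154 ] 0.215
   [ 0.52  -0.022  0.08 ] [ 0.522  -0.0234  0.1853] 0.131
   [ 0.52  -0.022  0.08 ] [ 0.5226 -0.0249  0.1383] 0.074
camera_stand []
camera_stand [(0.93, [391.0, 246.0, 124.0, 62.0], 4249)]
   [ 0.516 -0.288 -1.8  ] [ 0.5198 -0.2862 -1.3268] 0.035
   [ 0.516 -0.288 -1.8  ] [ 0.5198 -0.2862 -1.3268] 0.035
0 arch 0.93 [217. 214.  21.  30.] 418
0 arch 0.67 [189. 205.  15.  23.] 212
1 arch 0.72 [128. 230.  23.  23.] 316
1 arch 0.62 [184. 223.  26.  16.] 312
arch top px [0.57399085 0.17629545 0.0435    ]
[0.55944253 0.30373614 0.        ]
[ 6.94163951e-01 -3.66421446e-02 -2.22044605e-16]
[ 0.69744539 -0.29823132  0.        ]
ring [ 0.49932687 -0.21475386  0.14      ] [ 0.52053633 -0.32682409  0.14      ]
```

Request:
servo_tool(
  plan=[-0.186,-0.166,0,0,0,0,-1,-0.186,-0.166,0,0,0,0,-1,-0.186,-0.166,0,0,0,0,-1,-0.186,-0.166,0,0,0,0,-1,-0.186,-0.166,0,0,0,0,-1],
)

```text
time: 2.22
ee_pos: [0.2796, 0.3199, 0.2271]
ee_rot: [3.141, 0.0, 2.89]
force: [0.5, 1.1, 1.2]
opening: 0.0944
```

Request:
servo_tool(
  plan=[-0.186,-0.166,0,0,0,0,-1,-0.186,-0.166,0,0,0,0,-1,-0.186,-0.166,0,0,0,0,-1,0,0,0,0,0,0.055,-1,0,0,0,0,0,0.055,-1],
)

```text
time: 2.85
ee_pos: [0.3666, 0.1884, 0.2281]
ee_rot: [3.139, 0.002, 2.532]
force: [0.4, 0.2, 0.1]
opening: 0.094
```

Request:
servo_tool(
  plan=[0,0,0,0,0,0.058,-1,0,0,0,0,0,0.058,-1,0,0,0,0,0,0.058,-1,0,0,0,0,0,0.058,-1,0,0,0,0,0,0.058,-1],
)

```text
time: 3.48
ee_pos: [0.3668, 0.1881, 0.2285]
ee_rot: [3.137, -0.002, 1.596]
force: [0.1, -0.8, 0.0]
opening: 0.0943
```

Request:
servo_tool(
  plan=[0,0,0,0,0,0.058,-1,0,0,0,0,0,0.058,-1,0,0,0,0,0,0.058,-1,0,0,0,0,0,0.058,-1,0,0,0,0,0,0.058,-1],
)

```text
time: 4.1
ee_pos: [0.3668, 0.1881, 0.229]
ee_rot: [3.14, -0.005, 0.658]
force: [0.7, 0.1, -0.4]
opening: 0.0944
```

Request:
servo_tool(
  plan=[0,0,0,0,0,0.048,-1,0,0,0,0,0,0.048,-1,0,0,0,0,0,0.037,-1,0.27,0.084,0,0,0,0,-1,0.27,0.084,0,0,0,0,-1],
)

```text
time: 4.72
ee_pos: [0.4806, 0.1798, 0.2314]
ee_rot: [-3.14, -0.009, 0.226]
force: [-0.5, 0.3, 1.1]
opening: 0.0946
```

```bash
cat > w.py <<'E'
from h import *
import sys
n=sys.argv[1]
s=bot.sense();print(np.round(s['ee_pos'],4),np.round(s['ee_rot'],4),np.round(s['joint_pos'],3),np.round(s['force'],1),round(s['opening'],4),round(s['time'],2))
p=eyes.camera('wrist');cv2.imwrite(f'pics/{n}.png',p['frame'][:,:,::-1])
np.savez(f'{n}.npz',**{k:p[k] for k in('frame','fx','fy','cx','cy','cam_to_world')})
print(np.round(p['cam_to_world'],3).tolist())
for t in sys.argv[2:]:
    for e in nets.cut_out(p,t):
        print(t,round(float(e['p']),2),np.round(e['rect']),e['pixels'].sum())
    for e in nets.landmark_of(p,t): print(t,'lm',np.round(e['pixel'],1),round(float(e['p']),2))
E
python3 w.py w1 arch_block_mid block_rack slot_gauge
```

```text
[0.4806 0.1798 0.2314] [-3.1399 -0.0089  0.2258] [2.860e-01 2.090e-01 1.625e+00 1.000e-03 1.298e+00 1.631e+00] [-0.5  0.3  1.1] 0.0946 4.72
[[0.224, -0.937, -0.269, 0.559], [-0.975, -0.215, -0.06, 0.198], [-0.002, 0.276, -0.961, 0.389], [0.0, 0.0, 0.0, 1.0]]
arch_block_mid 0.89 [175.  87.  64.  63.] 2219
arch_block_mid lm [ 98.9 303.9] 0.77
arch_block_mid lm [ 85.5 174. ] 0.6
block_rack 0.76 [305. 135.  44. 132.] 2494
block_rack lm [150.9 300.9] 0.72
slot_gauge 0.89 [478. 189.  68. 103.] 4740
slot_gauge lm [192.2 473.5] 0.7
```

View pics/w1.png

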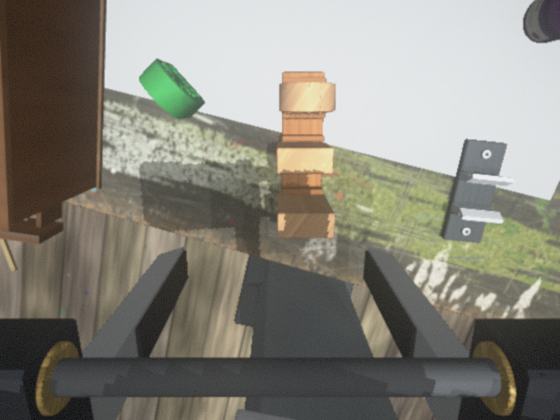

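The wrist view shows the rack upright at col ~305, with the wooden arch at row ~98, the low block at row ~157 and the tall block at row ~212. The green piece is apart at (172,88), and the gauge is at (475,190). The rack is almost aligned with the tool. I'll fit the rack with its blocks, and the gauge, in this view.

```bash
cat > f.py <<'E'
from h import *
import sys
p=dict(np.load(sys.argv[1]+'.npz'))
h=cv2.cvtColor(p['frame'],cv2.COLOR_RGB2HSV);
def seg(cond,x0,x1,y0,y1):
    m=np.zeros((420,560),np.uint8);m[y0:y1,x0:x1]=cond[y0:y1,x0:x1]
    m=cv2.morphologyEx(m,cv2.MORPH_CLOSE,np.ones((5,5)));m=cv2.morphologyEx(m,cv2.MORPH_OPEN,np.ones((3,3)))
    n,l,st,_=cv2.connectedComponentsWithStats(m);k=1+np.argmax(st[1:,4]);print(st[k]);return (l==k).astype(np.float32)
m=seg((h[...,0]<20)&(h[...,1]>100)&(h[...,2]>70),265,345,62,245)
parts=M['block_rack']+[arch0+[.054,0,0],box(-11.5,11.5,-25,25,10,65),box(-65.5,-42.5,-25,25,10,85)]
r=fit([(p,m)],parts,[.5197,.1633,.23]);print('rack',np.round(r.x,4),round(r.fun,3));q=r.x
print('arch',np.round(W(q,np.array([[.054,0,.0435]])),4))
m2=seg((h[...,2]<105)&(h[...,1]<80)|((h[...,1]<25)&(h[...,2]>150)),438,520,130,248)
g=fit([(p,m2)],M['slot_gauge'],[.5215,-.0245,.15]);print('gauge',np.round(g.x,4),round(g.fun,3))
v=p['frame'].copy()
for mm,pp,qq in((m,parts,r.x),(m2,M['slot_gauge'],g.x)):
    for P in pp: cv2.polylines(v,[cv2.convexHull(np.round(proj(p,W(qq,P))).astype(np.int32))],True,(0,0,255))
    v[cv2.morphologyEx(mm.astype(np.uint8),cv2.MORPH_GRADIENT,np.ones((2,2)))>0]=(255,0,255)
cv2.imwrite('pics/f.png',cv2.resize(v[55:255,255:525],None,fx=2.9,fy=2.9)[:,:,::-1])
E
python3 f.py w1
```

```text
[ 282  114   42   28 1115]
rack [0.4803 0.1536 0.2125] 0.867
arch [[0.533  0.165  0.0435]]
[ 438  130   82  107 3916]
gauge [ 0.5309 -0.0121  0.4828] 0.672
```

View pics/f.png

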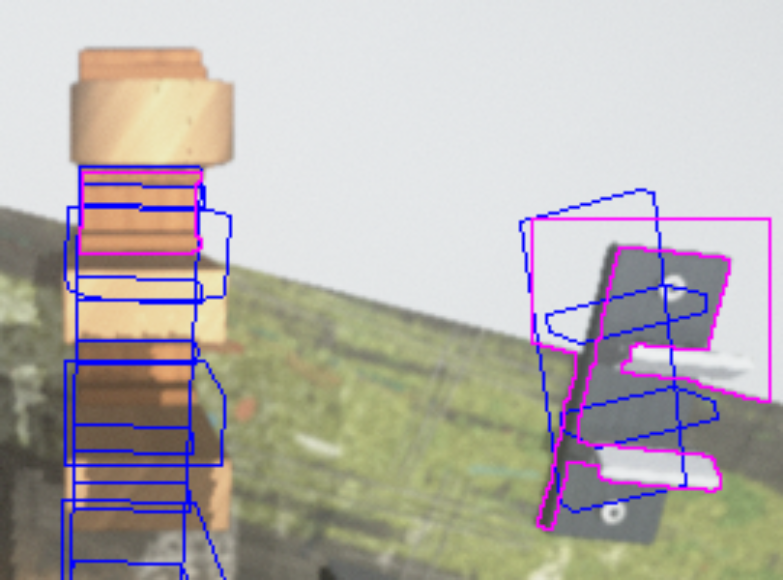

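My colour segmentation was poor, but the crop shows the corners clearly. Arch block: crop x 71–235, rows ~82–165. Rack far corners: (79,47) and (203,50). Gauge base corners: (617,245), (731,259), (659,543), (553,530). I'll fit those points directly.

```bash
cat > g.py <<'E'
from h import *
from scipy.optimize import least_squares
p=dict(np.load('w1.npz'))
def full(c): return np.array(c)/2.9+[255,55]-.3
def lsq(P,c,q0):
    P=np.array(P)/1000.;u=full(c)
    r=least_squares(lambda q:(proj(p,W(q,P))-u).ravel(),q0);print(np.round(r.x,4),'res',np.round(r.fun,1));return r.x
g=lsq([[55,21,10],[55,-21,10],[-55,-21,10],[-55,21,10],[55,21,0]],[[617,245],[731,259],[659,543],[553,530],[607,243]],[.52,-.025,.15])
a=ray(p,full([153,124]),.077);b=ray(p,full([153,124]),.052);print(a,b)
l,r=ray(p,full([71,124]),.052),ray(p,full([235,124]),.052);print('w',np.linalg.norm(l-r))
print('rackend',ray(p,full([79,47]),.01),ray(p,full([203,50]),.01))
# gauge lines: cheek tops
E
python3 g.py
```

```text
[ 0.5183 -0.0277  0.1373] res [ 0.3 -0.5  1.5 -1.6  0.1  1.  -0.9  2.3 -1.1 -0.7]
[0.5699263  0.17451797 0.077     ] [0.57080819 0.17261382 0.052     ]
w 0.04966471200527888
rackend [0.59061537 0.19960588 0.01      ] [0.59897107 0.15897152 0.01      ]
```

Request:
servo_tool(
  plan=[0.217,0.065,0,0,0,0,-1,0.217,0.065,0,0,0,0,-1,0,0,0,0,0,0,-1,0,0,0.25,0,0,0,-1,0,0,0.25,0,0,0,-1],
)

```text
time: 5.7
ee_pos: [0.57, 0.177, 0.1369]
ee_rot: [-3.14, -0.02, 0.23]
force: [0.3, 0.5, 0.1]
opening: 0.0938
```

```bash
python3 w.py w2 block_rack
```

```text
[0.57   0.177  0.1369] [-3.1395 -0.02    0.2298] [0.239 0.477 1.495 0.002 1.149 1.579] [0.3 0.5 0.1] 0.0938 5.7
[[0.228, -0.939, -0.259, 0.647], [-0.974, -0.22, -0.059, 0.195], [-0.002, 0.265, -0.964, 0.296], [0.0, 0.0, 0.0, 1.0]]
block_rack 0.66 [282. 252.  53. 147.] 1732
block_rack lm [265.8 279.9] 0.93
```

View pics/w2.png

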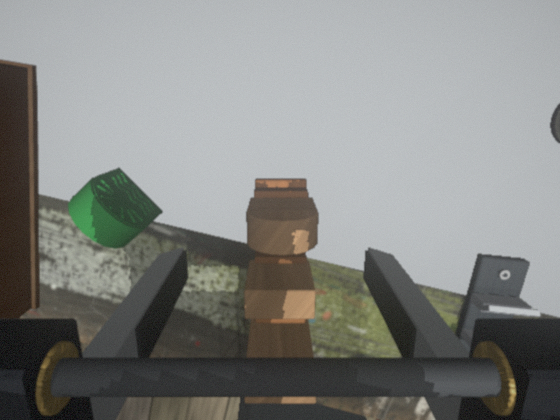

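The arch block sits between the open fingers at col ~282, rows 195–255, while the fingers centre on ~275. The green piece is clear at left (115,205).

```bash
cat > rel.py <<'E'
from h import *
import sys
def rel(world,yaw=None):
    s=bot.sense();R=cv2.Rodrigues(np.array([0,0,s['ee_rot'][2]]))[0]@cv2.Rodrigues(np.array([0,s['ee_rot'][1],0]))[0]@cv2.Rodrigues(np.array([s['ee_rot'][0],0,0]))[0]
    d=R.T@(np.array(world)-s['ee_pos']);print('tool shift m',np.round(d,4),'shares',np.round(d/.2,3))
    if yaw is not None:
        Rt=cv2.Rodrigues(np.array([0,0,yaw]))[0]@cv2.Rodrigues(np.array([np.pi,0,0]))[0]
        print('turn shares',np.round(cv2.Rodrigues(R.T@Rt)[0].ravel()/np.pi,4))
E
python3 - <<'E'
from h import *;from rel import rel
p=dict(np.load('w2.npz'))
for c in((247,215),(318,215)):print(ray(p,c,.055))
for c in((282,202),(282,250)):print(ray(p,c,.077))
print('rackend',ray(p,(255,179),.01),ray(p,(306,179),.01))
rel([.571,.174,.036],.22)
E
```

```text
[0.57400552 0.19864896 0.055     ]
[0.58506511 0.15146684 0.055     ]
[0.59368139 0.17913592 0.077     ]
[0.56301786 0.17181042 0.077     ]
rackend [0.59080827 0.19927556 0.01      ] [0.59998127 0.16010603 0.01      ]
tool shift m [-0.0008  0.0032  0.1008] shares [-0.004  0.016  0.504]
turn shares [-0.0007 -0.0049  0.0031]
```

Request:
servo_tool(
  plan=[0,0.012,0.05,0,-0.005,0,-1,0,0,0.15,0,0,0,-1,0,0,0.15,0,0,0,-1,0,0,0.12,0,0,0,-1,0,0,0.03,0,0,0,-1],
)

```text
time: 6.48
ee_pos: [0.5745, 0.176, 0.0448]
ee_rot: [-3.139, -0.012, 0.231]
force: [0.5, 0.3, -0.2]
opening: 0.094
```

```bash
python3 -c "
from rel import *
rel([.572,.1743,.036],.225);print(bot.sense()['ee_pos'],bot.sense()['ee_rot'],bot.sense()['force'])"
```

```text
tool shift m [-0.0029  0.0011  0.0088] shares [-0.015  0.005  0.044]
turn shares [-0.0007 -0.004   0.0018]
[0.57450936 0.17596394 0.04484647] [-3.13947629 -0.01243521  0.23068057] [ 0.54429323  0.29871203 -0.17988908]
```

Request:
servo_tool(
  plan=[-0.015,0.005,0.04,0,-0.004,0,-1,0,0,0.008,0,-0.003,0,-1,0,0,0,0,0,0,1,0,0,0,0,0,0,1,0,0,0,0,0,0,1],
  force=25,
)

```text
time: 7.1
ee_pos: [0.5735, 0.1747, 0.0387]
ee_rot: [-3.139, 0.006, 0.231]
force: [-0.2, 0.5, 0.1]
opening: 0.0673
```

Request:
servo_tool(
  plan=[0,0,0,0,0,0,1,0,0,0,0,0,0,1,0,0,0,0,0,0,1,0,0,0,0,0,0,1,0,0,0,0,0,0,1],
)

```text
time: 7.72
ee_pos: [0.5736, 0.1747, 0.0389]
ee_rot: [-3.14, 0.006, 0.231]
force: [0.0, -0.5, -0.7]
opening: 0.0501
```

Request:
servo_tool(
  plan=[0,0,-0.06,0,0,0,1,0,0,-0.12,0,0,0,1,0,0,-0.15,0,0,0,1,0,0,-0.12,0,0,0,1,0,0,0,0,0,0,1],
)

```text
time: 8.35
ee_pos: [0.5742, 0.1746, 0.1343]
ee_rot: [-3.139, 0.005, 0.231]
force: [-0.6, 1.0, -0.4]
opening: 0.0498
```

```bash
python3 -c "
from rel import *
rel([.519,-.026,.135],.14);s=bot.sense();print(s['ee_pos'],s['ee_rot'],s['force'],s['opening'])"
```

```text
tool shift m [-0.0996  0.1827 -0.0007] shares [-0.498  0.913 -0.003]
turn shares [-0.0006  0.0016  0.0289]
[0.57419856 0.17463425 0.13425392] [-3.13944515  0.00488845  0.23083649] [-0.55206162  0.95220164 -0.38685257] 0.04978484129567982
```

Request:
servo_tool(
  plan=[-0.08,0.1,0,0,0,0,1,-0.15,0.18,0,0,0,0,1,-0.15,0.18,0,0,0,0,1,-0.08,0.1,0,0,0,0.029,1,0,0,0,0,0,0,1],
)

```text
time: 8.98
ee_pos: [0.5064, 0.0412, 0.1305]
ee_rot: [-3.14, 0.01, 0.139]
force: [0.2, 0.3, -0.6]
opening: 0.0497
```

```bash
python3 w.py w3 slot_gauge arch_block_mid
```

```text
[0.5064 0.0412 0.1305] [-3.1395  0.0098  0.1386] [9.000e-03 3.180e-01 1.739e+00 1.000e-03 1.095e+00 1.440e+00] [ 0.2  0.3 -0.6] 0.0497 8.97
[[0.138, -0.947, -0.291, 0.589], [-0.99, -0.132, -0.039, 0.053], [-0.002, 0.294, -0.956, 0.287], [0.0, 0.0, 0.0, 1.0]]
slot_gauge 0.58 [370. 199.  67. 136.] 7373
slot_gauge lm [200.1 360.5] 0.96
arch_block_mid 0.97 [277. 300. 120. 117.] 12058
arch_block_mid lm [287.4 272.7] 0.84
```

View pics/w3.png

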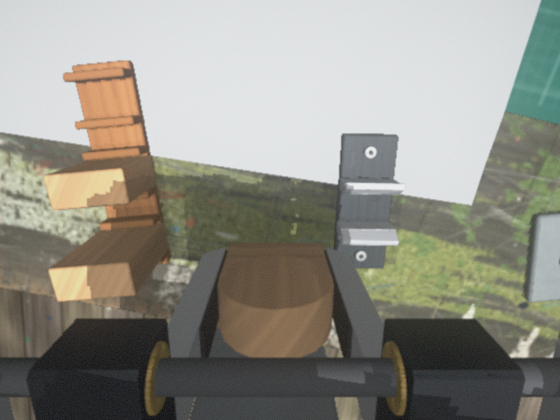

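The block is held squarely in the jaws at (275,300). The gauge is at (366,200), with screws at (371,153) and (361,257). One enlarged crop will give precise corners.

Run:
```python
import cv2
a=cv2.imread('pics/w3.png');cv2.imwrite('pics/w3c.png',cv2.resize(a[125:365,205:415],None,fx=3,fy=2.5*1,interpolation=cv2.INTER_CUBIC))
```

```text
(no output)
```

View pics/w3c.png

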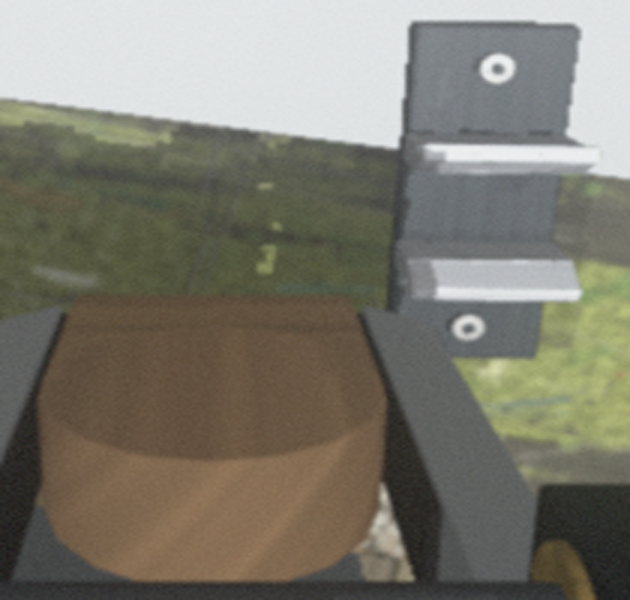

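```bash
cat > g3.py <<'E'
from h import *;from rel import rel
from scipy.optimize import least_squares
p=dict(np.load('w3.npz'))
full=lambda c:np.array(c)/[3,2.5]+[205,125]-.3
P=lambda s:np.array([[55,21,10],[55,-21,10],[-55,-21,10],[s,0,11],[-s,0,11]])/1000
u=full([[411,23],[579,27],[540,357],[497,68],[468,327]])
r=least_squares(lambda q:(proj(p,W(q[:3],P(q[3]*1000)))-u).ravel(),[.52,-.025,.14,.045]);print('gauge',np.round(r.x,4),np.round(r.fun,1))
s=bot.sense();y=s['ee_rot'][2]
B=np.array([[11.5,0,33.5],[-11.5,0,33.5],[11.5,25,-33.5],[11.5,-25,-33.5]])/1000
u=full([[210,460],[210,581],[70,297],[350,297]])
b=least_squares(lambda q:(proj(p,W([q[0],q[1],y,q[2]],B))-u).ravel(),[*s['ee_pos'][:2],.135]);print('block',np.round(b.x,4),np.round(b.fun,1),'tcp',np.round(s['ee_pos'],4))
E
python3 g3.py
```

```text
gauge [ 0.5178 -0.0272  0.1328  0.0422] [ 0.2  0.2  0.8 -1.1  0.   1.6 -1.2 -0.2  0.1 -0.2]
block [0.5    0.0411 0.1289] [-0.3 -0.2 -0.   1.3  2.3 -0.6 -1.9 -0.9] tcp [0.5073 0.043  0.1308]
```

```bash
cat >> g3.py <<'E'
z=s['ee_pos'][2]+.0046
for c,dz,dx in(((210,460),.0335,.0115),((210,581),.0335,-.0115),((210,297),-.0335,.0115)):
    w=ray(p,full(c),z+dz)-[dx*np.cos(y),dx*np.sin(y),0];d=w-s['ee_pos'];print(c,np.round(w,4),'tool x off',round(float(d[0]*np.cos(y)+d[1]*np.sin(y)),4),'y off',round(float(-d[0]*np.sin(y)+d[1]*np.cos(y)),4))
rel([.518,-.027,.125],.133);print(s['ee_pos'],s['ee_rot'])
E
python3 g3.py|tail -6
```

```text
(210, 460) [0.504  0.0415 0.1689] tool x off -0.0035 y off -0.001
(210, 581) [0.5058 0.0419 0.1689] tool x off -0.0017 y off -0.0009
(210, 297) [0.5022 0.0415 0.1019] tool x off -0.0053 y off -0.0007
tool shift m [0.0007 0.0708 0.0056] shares [0.003 0.354 0.028]
turn shares [-0.0006  0.0029  0.0031]
[0.50733076 0.04298596 0.13079608] [-3.1395371   0.00900649  0.14259787]
```

Request:
servo_tool(
  plan=[0.008,0.1,0.02,0,0.003,0.002,1,0.008,0.15,0.02,0,0,0,1,0,0.09,0.05,0,0,0,1,0,0.01,0.05,0,0,0,1,0,0,0,0,0,0,1],
)

```text
time: 9.85
ee_pos: [0.5212, -0.0244, 0.1001]
ee_rot: [-3.139, 0.0, 0.142]
force: [0.5, -0.7, 0.3]
opening: 0.0499
```

```bash
python3 -c "
from rel import *
rel([.5206,-.0267,.08],.133);s=bot.sense();print(s['ee_pos'],s['ee_rot'],s['force'],s['opening'],s['joint_vel'].round(3) if hasattr(s['joint_vel'],'round') else '')"
```

```text
tool shift m [-0.0009  0.0023  0.0201] shares [-0.004  0.011  0.1  ]
turn shares [-0.0009  0.0001  0.003 ]
[ 0.52116753 -0.02436785  0.10007963] [-3.13875286e+00  3.73670400e-04  1.42405548e-01] [ 0.48058315 -0.65617273  0.28518174] 0.04990645660051427 [ 0.003 -0.006 -0.011  0.001  0.002  0.002]
```

Request:
servo_tool(
  plan=[-0.004,0.011,0.06,0,0,0.003,1,0,0,0.06,0,0,0,1,0,0,0.05,0,0,0,1,0,0,0,0,0,0,1,0,0,0,0,0,0,1],
)

```text
time: 10.48
ee_pos: [0.5205, -0.0251, 0.0636]
ee_rot: [-3.139, 0.001, 0.134]
force: [-0.0, -0.0, -0.4]
opening: 0.0501
```

```bash
python3 w.py w4
python3 - <<'E'
import cv2
a=cv2.imread('pics/w4.png');cv2.imwrite('pics/w4c.png',cv2.resize(a[150:390,150:410],None,fx=3,fy=2.5,interpolation=cv2.INTER_CUBIC))
E
```

```text
[ 0.5205 -0.0251  0.0636] [-3.1386e+00  7.0000e-04  1.3420e-01] [-0.12   0.437  1.753  0.003  0.952  1.315] [-0.  -0.  -0.4] 0.0501 10.47
[[0.134, -0.95, -0.283, 0.602], [-0.991, -0.129, -0.035, -0.014], [-0.003, 0.285, -0.958, 0.221], [0.0, 0.0, 0.0, 1.0]]
```

View pics/w4c.png

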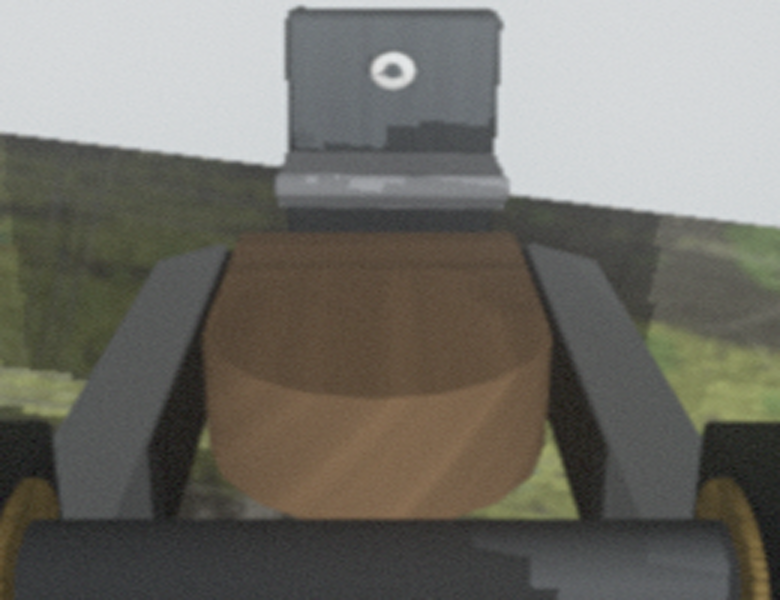

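The block is just above the slot, and the far cheek's inner top edge (crop row ~207) lies clear ahead of the block's lower back edge (row ~233). I'll check the gap numerically.

Run:
```python
from h import *
p=dict(np.load('w4.npz'));full=lambda c:np.array(c)/[3,2.5]+[150,150]-.3
t=np.array([.5205,-.0251]);ax=np.array([np.cos(.134),np.sin(.134)])
for n,c,z in(('cheek inner',(390,207),.035),('cheek outer',(390,175),.035),('block bottom back',(380,234),.0347),('base end L',(287,11),.01),('base end R',(500,13),.01),('apex back',(380,397),.1017)):
    w=ray(p,full(c),z);d=w[:2]-t;print(n,np.round(w,4),'along tool x',round(float(d@ax),4),'y',round(float(d@[-ax[1],ax[0]]),4))
```

```text
cheek inner [ 0.5345 -0.0249  0.035 ] along tool x 0.0139 y -0.0017
cheek outer [ 0.5417 -0.0239  0.035 ] along tool x 0.0212 y -0.0016
block bottom back [ 0.528  -0.024   0.0347] along tool x 0.0076 y 0.0001
base end L [ 5.701e-01 -3.000e-04  1.000e-02] along tool x 0.0525 y 0.0179
base end R [ 0.5751 -0.0407  0.01  ] along tool x 0.0521 y -0.0227
apex back [ 0.5291 -0.0238  0.1017] along tool x 0.0087 y 0.0001
```

Request:
servo_tool(
  plan=[0,0,0.03,0,0,0,1,0,0,0.03,0,0,0,1,0,0,0.03,0,0,0,1,0,0,0.02,0,0,0,1,0,0,0,0,0,0,1],
)

```text
time: 11.15
ee_pos: [0.5206, -0.0251, 0.0403]
ee_rot: [-3.139, 0.0, 0.134]
force: [-0.2, -1.1, -0.3]
opening: 0.05
```

Request:
servo_tool(
  plan=[0,0,0.007,0,0,0,1,0,0,0.007,0,0,0,1,0,0,0.005,0,0,0,1,0,0,0,0,0,0,1,0,0,0,0,0,0,1],
)

```text
time: 11.78
ee_pos: [0.5213, -0.025, 0.0391]
ee_rot: [-3.139, -0.002, 0.134]
force: [0.8, 0.3, -0.1]
opening: 0.0501
```

Request:
servo_tool(
  plan=[0,0,0.015,0,0,0,1,0,0,0.01,0,0,0,1,0,0,0.01,0,0,0,1,0,0,0.01,0,0,0,1,0,0,0.01,0,0,0,1],
)

```text
time: 12.4
ee_pos: [0.5228, -0.0249, 0.0378]
ee_rot: [-3.14, -0.005, 0.135]
force: [-16.7, 1.2, 33.8]
opening: 0.05
```

Request:
servo_tool(
  plan=[-0.008,0,-0.006,0,-0.0015,0,1,0,0,0,0,0,0,1,0,0,0,0,0,0,1,0,0,0,0,0,0,1,0,0,0,0,0,0,1],
)

```text
time: 13.02
ee_pos: [0.5211, -0.0251, 0.0385]
ee_rot: [-3.14, -0.0, 0.135]
force: [0.3, -0.7, -0.5]
opening: 0.0499
```

```bash
python3 w.py w5
python3 - <<'E'
import cv2
from h import *
p=eyes.camera('scene');cv2.imwrite('pics/s5.png',cv2.resize(p['frame'][180:330,150:350,::-1],None,fx=4,fy=4,interpolation=cv2.INTER_CUBIC))
E
```

```text
[ 0.5211 -0.0251  0.0385] [-3.1402e+00 -1.0000e-04  1.3510e-01] [-0.119  0.479  1.763  0.002  0.9    1.316] [ 0.3 -0.7 -0.5] 0.0499 13.03
[[0.135, -0.95, -0.282, 0.602], [-0.991, -0.129, -0.037, -0.014], [-0.001, 0.284, -0.959, 0.196], [0.0, 0.0, 0.0, 1.0]]
```

View pics/s5.png

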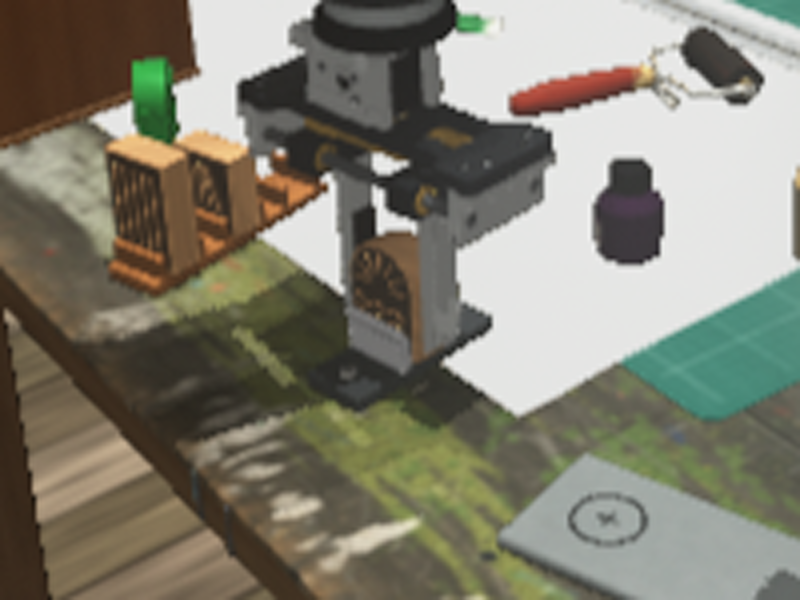

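The block stands fully down in the gauge slot at crop (385,300), carved sun toward the robot side. The rack blocks, the green piece and the round ink (630,210) have not moved. Floor contact read 34 N upward at TCP z 0.038. Now I lift out and rotate.

Request:
servo_tool(
  plan=[0,0,-0.06,0,0,0,1,0,0,-0.1,0,0,0,1,0,0,-0.15,0,0,0,1,0,0,-0.15,0,0,0,1,0,0,-0.05,0,0,0,1],
)

```text
time: 13.75
ee_pos: [0.521, -0.0252, 0.146]
ee_rot: [-3.14, -0.0, 0.135]
force: [-1.0, 1.5, -0.2]
opening: 0.0496
```

Request:
servo_tool(
  plan=[0,0,-0.02,0,0,-0.03,1,0,0,0,0,0,-0.05,1,0,0,0,0,0,-0.054,1,0,0,0,0,0,-0.054,1,0,0,0,0,0,-0.054,1],
)

```text
time: 14.38
ee_pos: [0.5202, -0.0252, 0.1495]
ee_rot: [-3.14, -0.001, 0.918]
force: [0.7, -0.1, -0.8]
opening: 0.0496
```

Request:
servo_tool(
  plan=[0,0,0,0,0,-0.054,1,0,0,0,0,0,-0.054,1,0,0,0,0,0,-0.054,1,0,0,0,0,0,-0.054,1,0,0,0,0,0,-0.04,1],
)

```text
time: 15.0
ee_pos: [0.5188, -0.025, 0.1471]
ee_rot: [-3.137, -0.003, 1.751]
force: [-0.4, 0.0, -0.4]
opening: 0.0497
```

```bash
python3 -c "
from rel import *
rel([.501,-.211,.135],1.815);s=bot.sense();print(s['ee_pos'],s['ee_rot'],s['force'],s['opening'])"
```

```text
tool shift m [-0.1798 -0.0508  0.0118] shares [-0.899 -0.254  0.059]
turn shares [-0.0014 -0.001  -0.0205]
[ 0.51884207 -0.02500297  0.1470917 ] [-3.13706256e+00 -2.86369200e-03  1.75063911e+00] [-0.41235561  0.04494397 -0.37045962] 0.049747254350149386
```

Request:
servo_tool(
  plan=[0,0,0,0,0,-0.02,1,-0.15,-0.05,0,0,0,0,1,-0.25,-0.07,0.02,0,0,0,1,-0.25,-0.07,0.02,0,0,0,1,-0.1,-0.03,0,0,0,0,1],
)

```text
time: 15.62
ee_pos: [0.5117, -0.1839, 0.1364]
ee_rot: [-3.134, -0.005, 1.821]
force: [0.3, 0.8, -1.1]
opening: 0.0499
```

```bash
python3 -c "
from rel import *
rel([.501,-.211,.135],1.815);s=bot.sense();print(s['ee_pos'],s['ee_rot'],s['force'],s['opening'])"
```

```text
tool shift m [-0.0236 -0.017   0.0014] shares [-0.118 -0.085  0.007]
turn shares [-0.0023 -0.0016  0.0021]
[ 0.51167218 -0.18392474  0.13638574] [-3.13446158 -0.00493818  1.82145623] [ 0.34153574  0.75384727 -1.14970883] 0.04993417572586673
```

Request:
servo_tool(
  plan=[-0.06,-0.045,0,-0.002,-0.0015,0.002,1,-0.05,-0.035,0,0,0,0,1,-0.01,-0.01,0,0,0,0,1,0,0,0,0,0,0,1,0,0,0,0,0,0,1],
)

```text
time: 16.25
ee_pos: [0.4989, -0.212, 0.1357]
ee_rot: [-3.14, -0.001, 1.815]
force: [-0.8, 0.1, -0.7]
opening: 0.0499
```

Run:
```python
from rel import *
rel([.501,-.211,.135],1.815);s=bot.sense();print(s['ee_pos'],s['ee_rot'],s['force'],s['opening'])
q=[*s['ee_pos'][:2],s['ee_rot'][2]]
ims=[]
for n,(x0,y0) in(('scene',(200,140)),('top',(300,150))):
    p=eyes.camera(n);
    for t in('arch_block_mid','focus','lens'):
        for e in nets.landmark_of(p,t)[:3]:print(n,t,np.round(e['pixel'],1),round(float(e['p']),2))
    print('pred block px(col,row)',proj(p,W([*q[:2],q[2],s['ee_pos'][2]+.005],np.array([[-.0026,0,0]]))))
    ims.append(cv2.resize(p['frame'][y0:y0+200,x0:x0+260,::-1],None,fx=1.5,fy=1.5,interpolation=cv2.INTER_CUBIC))
w=eyes.camera('wrist');np.savez('w6.npz',**{k:w[k] for k in('frame','fx','fy','cx','cy','cam_to_world')})
ims2=np.hstack([np.vstack(ims),cv2.resize(w['frame'][:,:,::-1],(410,600))[:, :410]]) if 0 else np.hstack(ims)
b=cv2.resize(w['frame'][:,:,::-1],(400,300))
o=np.zeros((600,780,3),np.uint8);o[:300]=ims2;o[300:,:400]=b;cv2.imwrite('pics/end.png',o)
```

```text
tool shift m [0.0005 0.0023 0.0007] shares [0.002 0.011 0.003]
turn shares [-0.0005 -0.0003 -0.0001]
[ 0.49889495 -0.21203485  0.13567476] [-3.14017877e+00 -9.91420406e-04  1.81469053e+00] [-0.79323306  0.06249152 -0.72127652] 0.049920752582950305
scene arch_block_mid [329.1 337.5] 0.67
scene arch_block_mid [247.9 300. ] 0.6
scene arch_block_mid [209.6 186.5] 0.48
scene focus [327.1 337.2] 0.52
scene lens [226.1 205. ] 0.75
scene lens [272.1 358.4] 0.64
pred block px(col,row) [[301.61531358 251.20068779]]
top arch_block_mid [232.3 128.4] 0.85
top lens [245.7 186.3] 0.62
top lens [179.1 385.3] 0.35
pred block px(col,row) [[362.26750904 252.66589951]]
```

View pics/end.png

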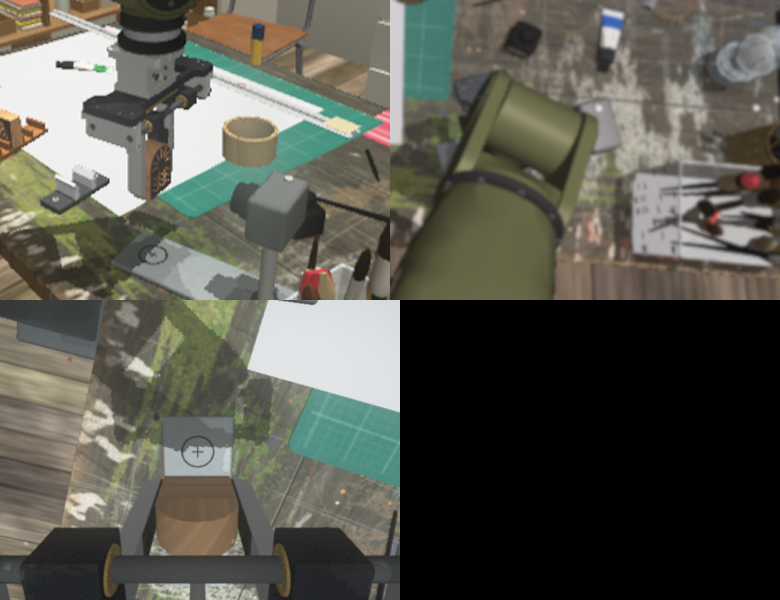

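The block is held above the base, carved sun facing the lens (left panel, 158,168). The ring cross shows in the wrist view at full-image (276,212), which gives one more position check.

Run:
```python
from h import *
p=dict(np.load('w6.npz'));print('ring',ray(p,(197.5*1.4,152*1.4),.008))
print('plate edge',[ray(p,(1.4*x,1.4*117),.008) for x in(163,233)])
p=eyes.camera('top') 
s=bot.sense();print(s['ee_pos'],W([*s['ee_pos'][:2],s['ee_rot'][2]],np.array([[-.0026,0,s['ee_pos'][2]+.005]])))
```

```text
ring [ 0.49890809 -0.21553782  0.008     ]
plate edge [array([ 0.45267648, -0.18585002,  0.008     ]), array([ 0.52686843, -0.16742156,  0.008     ])]
[ 0.49873981 -0.21253882  0.13557203] [[ 0.49936617 -0.21506224  0.14057203]]
```

```bash
python3 -c "
from plant import bot
print(bot.sense()['joint_vel']);print(bot.job_done())"
```

```text
[-9.29366928e-04  1.52921348e-04 -5.45787915e-04 -1.33515534e-03
 -3.06515001e-05  3.58401295e-04]
the job is handed in; nothing more can be done
None
```

I took the wooden round-topped block (not the green look-alike) from the rack's far slot and lowered it into the gauge. I then lifted it out and held it in front of the lens. The job was handed in at about 17 s of the 48 s allowed, and no verdict came back.

- **Gauge:** it touched the floor at TCP z ≈ 0.038, about 1 mm lower than at the rack grasp, so it probably slipped about 1 mm in the grip. The wrist read 34 N upward and 17 N sideways, which I backed off at once. The scene picture showed it fully down in the slot; I did not open the gripper to let it stand free.
- **Final pose:** the block centre works out at (0.499, -0.215, 0.141). The ring mark, measured from the wrist view, is at (0.499, -0.216) and the lens height is 0.140. Yaw agrees with the base plate's edge to within about 0.01 rad. The arm was still, the grip opening was 50 mm, and the carved sun faced the lens in the scene picture.
- **Bystanders:** the two blocks in the rack and the round ink looked untouched in the picture taken at the gauge. The square ink was only seen in the final top view, and I did not re-measure it.
- **Disagreements:**
  - Landmark detections on the final pictures were unreliable because the arm hid much of the view. I relied on the ring mark and the arm's own readings instead.
  - An early colour-segmentation fit failed, so I replaced it with corner points picked by hand.
  - One wrist-view fit put the block about 6 mm lower in the grip than the known rack floor height implies. I used the rack value.

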